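Rebound check of three model-car shock absorbers

ROBOT

A 7-joint arm with a two-finger parallel gripper is mounted at the origin on the work surface. World frame = base frame: x ahead of the robot, y to its left, z up, the work surface at z = 0. Lengths are in m, angles in rad, forces in N, time in s.
With the tool pointing down it reaches from about 0.375 to 0.925 m from the base axis. Payload 3.1 kg.
Tool frame: the origin (TCP) lies between the finger pads; the fingertips stand 19 mm ahead of it and the grasp point (between the pads) is the TCP; z points along the fingers, y is the direction in which the jaws open and shut (so a half turn about z gives the same grasp; the last joint's range is limited). The gripper opens to 85 mm and grips with 20 to 120 N. Pads are 22 mm wide; open, the fingers measure 114 mm over their backs; the gripper's body (76 mm by 85 mm) begins 54 mm behind the grasp point. The pads swing forward as they close: fully open they stand 13 mm farther back than shut.
Start: joints at [1.078, 0.383, 0.044, 1.598, -0.018, 1.161, -0.05], TCP at [0.25, -0.6, 0.25] pointing down, gripper open.
Joint ranges: [-2.61, 2.61], [-0.41, 2.15], [-1.48, 1.57], [0, 2.5], [-1.57, 4.71], [0.05, 1.97], [-2.85, 2.85]. Speed limits (rad/s): [2.79, 2.79, 3.14, 3.14, 3.14, 3.14, 3.14].

INTERFACE

Orientations are given as a unit quaternion [x, y, z, w].
In Python, from bench import move_ptp, movel, move_j, move_gripper, pause, inverse_kinematics, read_camera, camera_params, MotionError, sign_off, look_for, tip_of, read_time_s, read_qpos, read_joint_vel, read_effort, read_eef_pos, read_tcp_rot, read_ft_force, read_ft_torque, read_finger_gap gives the robot as it stands. Calls block until the motion is done:
- move_ptp(position, orientation): joint-space move of the TCP to a pose.
- movel(position, orientation=None, speed=0.15): straight line of the TCP; orientation=None keeps the orientation; speed is the mean speed in m/s.
- move_j(angles): joint-space move.
- move_gripper(opening, effort=None): finger opening in m; effort is the grip in N (None keeps the last); returns when the fingers have stopped.
- pause(seconds).
- inverse_kinematics(position, orientation): joint angles nearest the present ones, or None.
- read_camera(name): name is "scene" or "top" or "wrist"; returns the picture (384x512x3 uint8, red, green, blue); there is no depth.
- camera_params(name): a dict with "K" (3x3 intrinsics, pixels), "dist_coeffs" ([k1, k2, p1, p2, k3] as OpenCV has them; the pictures are not rectified), "camera_from_world" (4x4, takes a point from world to camera coordinates). Camera axes: x right, y down, z forward; pixel columns grow to the right and rows downward; lengths in m; the calibration is good to about 2 mm. A picture is of the moment at which its call begins: read the wrist's pose just before it. camera_params takes no time and is no camera call; for the wrist camera it gives the pose at the moment of the call.
A pose or a line that the arm cannot do raises MotionError and nothing moves.
- sign_off(): hands the job in, once; it reports no verdict.
Trained networks look in the newest picture that a camera, given by its name, has taken for a name from the list of things; names that differ only in an ending like _2 or _b are one class to them, and where a whole thing is asked for, a point or a joint stands for the part that bears it (a point fixed in the world has none). Each returns a list of dicts, best first, with "confidence" (0 to 1); they miss things now and then, are a little off and sometimes report something else, mostly with a low value. They report only what shows in the picture. A call takes as long as a camera call. They do not tell look-alikes from the thing itself.
- look_for(camera, name): "at" ([column, row] in pixels, amid what is visible of it).
- tip_of(camera, name): "at" ([column, row] in pixels: a listed point, or the origin of a listed thing).
Readings, each from a call of its own:
- read_time_s(): time.
- read_qpos(): joint angles.
- read_joint_vel(): joint speeds.
- read_effort(): joint torques, N m.
- read_eef_pos(): TCP position.
- read_tcp_rot(): TCP orientation.
- read_ft_force(): force on the tool from outside, world axes, zero at the start.
- read_ft_torque(): the same for the moment, N m.
- read_finger_gap(): finger opening in m.
Only numpy, scipy, OpenCV 4.12 (cv2) and the standard library are available. Lean on these libraries where they do the work, as an engineer would, in place of code of your own. Each camera call takes 0.05 s, during which the arm holds its last target. There are 200 camera calls.

TASK

Check that the three spring shock absorbers standing upright on their round stands rebound freely: with a fingertip, press down gently on the top of the shortest one, then the middle-sized one, then the tallest, each to roughly half of its travel and never to the bottom, and let each come all the way back up before going on to the next. Only press them: do not lift, shift or tip the stands, and leave everything else on the table where it is.

Things in the scene. Friction and masses are not known exactly. Their poses are not given: they have to be found in the camera images.
- short_stand: the loose, weighted stand of the short shock absorber: a dark steel disc 60 mm across and 20 mm thick with the shock standing upright on its centre; about 0.6 kg. Origin: centre of the disc's underside; z up along the shock
- short_top (a point): centre of the flat top face of the short shock's cap, an aluminium disc 28 mm across and 6 mm thick, 80 mm above the table at rest; it goes down and comes up with the shock
- short_shock (a joint): how far this shock is pressed down, m: 0 at rest, 0.028 bottomed out. Springy: starts to move at about 2 N, then 0.25 N per mm (about 5.3 N at half travel, 9 N at the bottom); it comes back up by itself when let go
- short_ring (a joint): how far the small rubber travel ring (12 mm across) on this shock's shaft, inside the spring, has been pushed down, m: 0 at the start. The shock's body pushes it down from about 0.5 mm of travel on and it stays where it was left, so it shows the deepest press so far; it is not handled
- middle_stand: the loose, weighted stand of the middle shock absorber: a dark steel disc 60 mm across and 20 mm thick with the shock standing upright on its centre; about 0.6 kg. Origin: centre of the disc's underside; z up along the shock
- middle_top (a point): centre of the flat top face of the middle shock's cap, an aluminium disc 28 mm across and 6 mm thick, 105 mm above the table at rest; it goes down and comes up with the shock
- middle_shock (a joint): how far this shock is pressed down, m: 0 at rest, 0.028 bottomed out. Springy: starts to move at about 2 N, then 0.25 N per mm (about 5.3 N at half travel, 9 N at the bottom); it comes back up by itself when let go
- middle_ring (a joint): how far the small rubber travel ring (12 mm across) on this shock's shaft, inside the spring, has been pushed down, m: 0 at the start. The shock's body pushes it down from about 0.5 mm of travel on and it stays where it was left, so it shows the deepest press so far; it is not handled
- tall_stand: the loose, weighted stand of the tall shock absorber: a dark steel disc 60 mm across and 20 mm thick with the shock standing upright on its centre; about 0.6 kg. Origin: centre of the disc's underside; z up along the shock
- tall_top (a point): centre of the flat top face of the tall shock's cap, an aluminium disc 28 mm across and 6 mm thick, 130 mm above the table at rest; it goes down and comes up with the shock
- tall_shock (a joint): how far this shock is pressed down, m: 0 at rest, 0.028 bottomed out. Springy: starts to move at about 2 N, then 0.25 N per mm (about 5.3 N at half travel, 9 N at the bottom); it comes back up by itself when let go
- tall_ring (a joint): how far the small rubber travel ring (12 mm across) on this shock's shaft, inside the spring, has been pushed down, m: 0 at the start. The shock's body pushes it down from about 0.5 mm of travel on and it stays where it was left, so it shows the deepest press so far; it is not handled
- oil_bottle: bystander, leave alone: small clear bottle with a white cap, 34 mm across, 85 mm high, standing between the stands. Origin: centre of its underside.
- wheel: bystander, leave alone: black model-car tyre lying flat, 65 mm across, 26 mm high, between the stands. Origin: centre of its underside.
- drinks_can: bystander, leave alone: plain metal drinks can, 66 mm across, 115 mm high, at the right side. Origin: centre of its underside.
- spray_can: bystander, leave alone: spray can with a paper label, 65 mm across, 190 mm high, at the left side. Origin: centre of its underside.
- gear: bystander, leave alone: white plastic gear lying flat, 52 mm across, 18 mm high, beyond the stands. Origin: centre of its underside.
- battery: bystander, leave alone: black battery block 47 x 138 x 25 mm lying flat beyond the stands, long along its y axis. Origin: centre of its underside.
Not all that is in view belongs to the job. What is shaped like the tall_stand but red or yellow is not meant.

How it is judged:
On the way, in this order (a step that is already met when the one before it is completed fails the run):
1. the shortest shock is pressed down at least 8 mm, the others are up (value of joint short_shock above 0.008 m and value of joint each of middle_shock, tall_shock below 0.004 m), for 0.05 s.
2. with the shortest back up, the middle-sized shock is pressed down at least 8 mm (value of joint middle_shock above 0.008 m and value of joint each of short_shock, tall_shock below 0.004 m), for 0.05 s.
3. with the other two back up, the tallest shock is pressed down at least 8 mm (value of joint tall_shock above 0.008 m and value of joint each of short_shock, middle_shock below 0.004 m), for 0.05 s.
At the end, for the whole second after the job is handed in: All three shocks were pressed in order (at least 8 mm, never beyond 26 mm of their 28 mm), are back up to within 3 mm with their travel rings left 6 to 26.5 mm down, and stand upright and still within 20 mm of where they started (value of joint each of short_shock, middle_shock, tall_shock below 0.003 m and value of joint short_ring between 0.006 and 0.0265 m and distance of each of short_stand, middle_stand, tall_stand from where it was at the start of the episode below 0.02 m and angle between each of short_stand, middle_stand, tall_stand's own z axis and vertical below 0.1 rad and linear speed of each of short_stand, middle_stand, tall_stand below 0.02 m/s and value of joint middle_ring between 0.006 and 0.0265 m and value of joint tall_ring between 0.006 and 0.0265 m); the robot touches nothing.
It fails at once if a shock is pressed to the bottom of its travel (beyond 26 mm of 28) (value of joint any of short_shock, middle_shock, tall_shock above 0.026 m).
It fails at once if a longer shock is pressed before the shorter one has been ((value of joint middle_ring above 0.004 m and value of joint short_ring below 0.004 m) or (value of joint tall_ring above 0.004 m and value of joint middle_ring below 0.004 m) or (value of joint tall_ring above 0.004 m and value of joint short_ring below 0.004 m)).
It fails at once if a shock or its stand is pushed with more than 18 N (contact force between any of the fingers, the arm and short_stand above 18 N or contact force between any of the fingers, the arm and middle_stand above 18 N or contact force between any of the fingers, the arm and tall_stand above 18 N).
It fails at once if a stand is lifted by over 8 mm, shifted by over 20 mm or tipped (height (world z) of any of short_stand, middle_stand, tall_stand above 0.008 m or distance of any of short_stand, middle_stand, tall_stand from where it was at the start of the episode above 0.02 m or angle between any of short_stand, middle_stand, tall_stand's own z axis and vertical above 0.15 rad).
It fails at once if a bystander is moved by over 25 mm or knocked over (distance of any of oil_bottle, wheel, drinks_can, spray_can, gear, battery from where it was at the start of the episode above 0.025 m or angle between any of oil_bottle, drinks_can, spray_can's own z axis and vertical above 0.5 rad).
It also fails if it takes over 61 s, if anything falls off the work surface, if the arm or the gripper's body presses on something with over 40 N, if the wrist force passes 120 N, or if a joint passes its speed limit or range.

## Working session

There is one attempt and no reset: what is moved stays moved. The work goes in short steps, each a Python script; the robot and the scene stay as the last script left them, time stands still between calls to the robot, and variables do not carry over. Pictures are saved under pics/ and viewed, about 8 in all and at most 12, crops included, and the job is handed in when it is done.

```bash
ls; mkdir -p pics; cat > h.py <<'E'
import numpy as np, cv2
from bench import *
def ray(cam,px):
    p=camera_params(cam); K=np.array(p["K"]); T=np.array(p["camera_from_world"])
    n=cv2.undistortPoints(np.array([[px]],float),K,np.array(p["dist_coeffs"]))[0,0]
    R=T[:3,:3]; return -R.T@T[:3,3], R.T@np.array([n[0],n[1],1])
def at_z(cam,px,z):
    c,d=ray(cam,px); return c+d*(z-c[2])/d[2]
def proj(cam,X):
    p=camera_params(cam); T=np.array(p["camera_from_world"])
    return cv2.projectPoints(np.array([X],float),cv2.Rodrigues(T[:3,:3])[0],T[:3,3],np.array(p["K"]),np.array(p["dist_coeffs"]))[0][0,0]
def save(im,n): cv2.imwrite(f"pics/{n}.png",im[:,:,::-1])
H=dict(short=.08,middle=.105,tall=.13)
E
python3 - <<'E'
from h import *
np.set_printoptions(precision=3,suppress=True)
for c in("top","scene"):
    im=read_camera(c); save(im,c+"0")
    for n,h in H.items():
        for r in tip_of(c,n+"_top")[:4]: print(c,n,"top",np.round(r["at"],1),round(r["confidence"],2),at_z(c,r["at"],h))
        for r in tip_of(c,n+"_stand")[:4]: print(c,n,"stand",np.round(r["at"],1),round(r["confidence"],2),at_z(c,r["at"],0))
print(read_time_s(),read_tcp_rot(),read_finger_gap())
a,b=[cv2.imread(f"pics/{c}0.png") for c in("top","scene")]
cv2.imwrite("pics/both.png",cv2.resize(np.vstack([a,b]),(400,600)) if 0 else cv2.resize(np.hstack([a,b]),(800,300)))
E
```

```text
pics
top short top [340.7 206.2] 0.49 [ 0.534 -0.262  0.08 ]
top short stand [330.  216.2] 0.78 [ 0.519 -0.249  0.   ]
top middle top [227.7 202.9] 0.45 [0.537 0.038 0.105]
top middle stand [230.3 210.2] 0.93 [0.536 0.034 0.   ]
top middle stand [193.6 230.2] 0.74 [0.479 0.137 0.   ]
top tall top [115.1 234.5] 0.65 [0.451 0.319 0.13 ]
top tall top [140.2 195.8] 0.63 [0.551 0.26  0.13 ]
top tall top [128.8 148.3] 0.58 [0.678 0.298 0.13 ]
top tall top [141. 258.] 0.51 [0.393 0.251 0.13 ]
top tall stand [139.6 162.1] 0.95 [0.678 0.3   0.   ]
top tall stand [132.6 238.5] 0.89 [0.455 0.308 0.   ]
top tall stand [148.2 203.4] 0.79 [0.555 0.269 0.   ]
top tall stand [152.2 262.5] 0.63 [0.389 0.25  0.   ]
scene short top [333.2 155.5] 0.68 [0.646 0.29  0.08 ]
scene short top [178.6 235.5] 0.56 [ 0.519 -0.257  0.08 ]
scene short top [299.8 138.5] 0.23 [0.504 0.328 0.08 ]
scene short stand [217.6 233.2] 0.64 [ 0.526 -0.128  0.   ]
scene middle top [254.1 177. ] 0.51 [0.54  0.023 0.105]
scene middle stand [256.  200.2] 0.59 [0.523 0.054 0.   ]
scene tall top [258.2 127. ] 0.63 [0.4   0.239 0.13 ]
scene tall top [347.2 141.6] 0.55 [0.679 0.308 0.13 ]
scene tall top [298.5 158.5] 0.5 [0.61  0.142 0.13 ]
scene tall top [285.9 123.6] 0.47 [0.461 0.309 0.13 ]
scene tall stand [261.5 157.4] 0.91 [0.392 0.268 0.   ]
scene tall stand [341.4 181.3] 0.87 [0.684 0.288 0.   ]
scene tall stand [289.6 193.6] 0.8 [0.586 0.139 0.   ]
scene tall stand [286.7 153. ] 0.71 [0.447 0.342 0.   ]
0.7 [ 0.981  0.196 -0.     0.   ] 0.08570866380022014
```

View pics/top0.png

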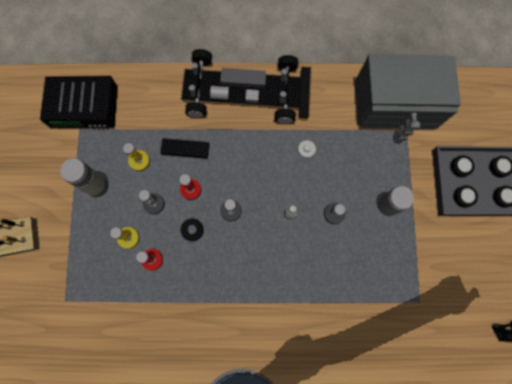

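View pics/scene0.png

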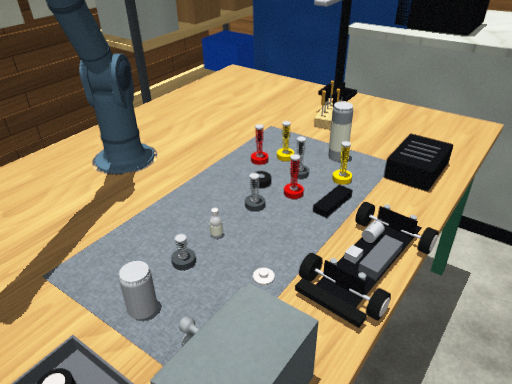

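The top view shows three dark stands: short at (335,212), middle at (231,210), tall at (152,203). The tall look-alikes are red at (190,188) and (150,260) and yellow at (138,160) and (127,238). The scene view agrees, with the dark ones at (183,258), (255,202) and (302,172). I'll check the choice in one close crop.

```bash
python3 - <<'E'
import cv2,numpy as np
a,b=[cv2.imread(f"pics/{c}0.png") for c in("top","scene")]
def crop(im,c,r,n=32):
    x=im[r-n:r+n,c-n:c+n]; return cv2.resize(x,(256,256),interpolation=cv2.INTER_NEAREST)
o=np.vstack([np.hstack([crop(a,338,208),crop(a,230,206),crop(a,148,198)]),np.hstack([crop(b,181,246),crop(b,255,185),crop(b,302,155)])])
cv2.imwrite("pics/crop1.png",o)
E
```

```text
(no output)
```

View pics/crop1.png

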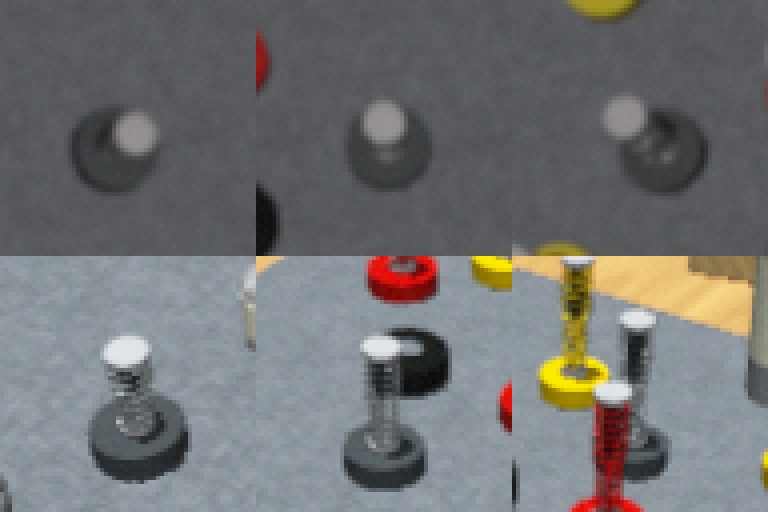

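The crop confirms it: dark stands with bare silver caps at three different heights, and a red look-alike standing in front of the tall one in the scene view. Next I'll check both cameras' positions against each other using the known heights.

```bash
python3 - <<'E'
from h import *
np.set_printoptions(precision=4,suppress=True)
P=dict(short=((339.3,208.8),(180.4,237.1)),middle=((229.3,203.8),(253.6,174.8)),tall=((143.8,195.1),(300.9,137.9)))
for n,h in H.items():
    a=at_z("top",P[n][0],h);b=at_z("scene",P[n][1],h)
    # triangulate
    c1,d1=ray("top",P[n][0]);c2,d2=ray("scene",P[n][1])
    s=np.linalg.lstsq(np.c_[d1,-d2],c2-c1,rcond=None)[0]
    print(n,a,b,"tri",(c1+s[0]*d1+c2+s[1]*d2)/2,"gap",np.linalg.norm(c1+s[0]*d1-c2-s[1]*d2))
for c,nm in(((85,172),"spray"),((292,212),"bottle"),((397,203),"can")): print(nm,at_z("top",c,.1))
E
```

```text
short [ 0.5267 -0.258   0.08  ] [ 0.5268 -0.2591  0.08  ] tri [ 0.5265 -0.2584  0.0794] gap 0.0006713799758540624
middle [0.5351 0.0335 0.105 ] [0.5321 0.0318 0.105 ] tri [0.5337 0.0324 0.1057] gap 0.003325332907931995
tall [0.5526 0.2513 0.13  ] [0.5518 0.2516 0.13  ] tri [0.5523 0.2511 0.1304] gap 0.0003630487959917583
spray [0.6215 0.4205 0.1   ]
bottle [ 0.5146 -0.1294  0.1   ]
can [ 0.5387 -0.4078  0.1   ]
```

Both cameras agree within 3 mm, and the triangulated heights come within 1 mm of those given. I'll start with the short shock, using closed fingers and a force-guarded descent.

```bash
cat >> h.py <<'E'
P=dict(short=(.5267,-.2585),middle=(.5337,.0325),tall=(.5523,.2513))
Q=[1,0,0,0]
def hover(n,up=.05): 
    move_ptp([*P[n],.25],Q); movel([*P[n],H[n]+.019+up],Q,speed=.15)
def press(n,start=.018,depth=.013):
    fz=lambda: np.mean([read_ft_force()[2] for _ in range(3)])
    x=P[n]; z=H[n]+.019+start; movel([*x,z],Q,speed=.08); pause(.15); b=fz(); print("base",round(b,2),read_time_s())
    while z>H[n]+.019-.018:
        z-=.002; movel([*x,z],Q,speed=.02); f=fz()-b; print("z-nominal",round((z-H[n]-.019)*1e3,1),"F",round(f,2),"tcp",round(read_eef_pos()[2],4),round(read_time_s(),2))
        if f>.9: break
    else: print("NO CONTACT"); return
    zc=z
    while True:
        f=fz()-b; left=min(depth-(zc-z),.004)
        if f>5.5 or left<.0005: break
        z-=left; movel([*x,z],Q,speed=.02); print("press",round((zc-z)*1e3,1),"F",round(fz()-b,2))
    pause(.2); print("hold F",round(fz()-b,2),read_ft_force(),round(read_eef_pos()[2],4)); 
    movel([*x,H[n]+.019+.03],Q,speed=.05); pause(.2); print("released F",round(fz()-b,2),read_time_s())
E
python3 - <<'E'
from h import *
move_gripper(0); hover("short"); print(read_time_s(),read_eef_pos(),read_ft_force(),read_finger_gap())
im=read_camera("wrist"); save(im,"w1"); print(proj("wrist",[*P["short"],.08]),tip_of("wrist","short_top"))
E
```

```text
3.9083 [ 0.52737506 -0.25911633  0.14984489] [-0.42129354  0.46206097  0.4856103 ] 0.00011113729631727103
[255.68211105 218.25989052] []
```

View pics/w1.png

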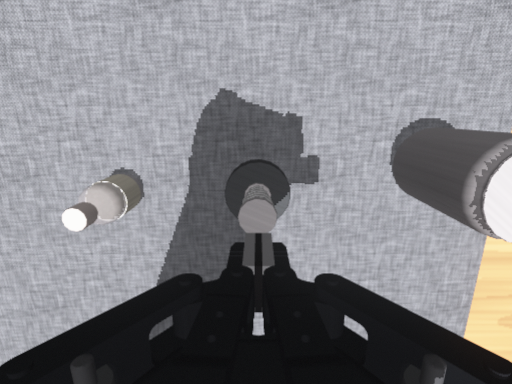

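The wrist view has the short cap at about (257,215) against a predicted (256,218), with the closed fingertips just before it at (258,235). The bottle (left) and drinks can (right) are well clear. Pressing.

```bash
python3 - <<'E'
from h import *
press("short")
im=read_camera("wrist"); save(im,"w2"); save(read_camera("scene"),"s2")
E
```

```text
base -0.52 4.7083
z-nominal 16.0 F 0.19 tcp 0.1151 4.96
z-nominal 14.0 F -0.14 tcp 0.1128 5.21
z-nominal 12.0 F -0.06 tcp 0.1108 5.46
z-nominal 10.0 F 0.15 tcp 0.1088 5.71
z-nominal 8.0 F 0.12 tcp 0.1068 5.96
z-nominal 6.0 F 0.5 tcp 0.1048 6.21
z-nominal 4.0 F 0.1 tcp 0.1028 6.46
z-nominal 2.0 F 0.15 tcp 0.1008 6.71
z-nominal -0.0 F 0.74 tcp 0.0993 6.96
z-nominal -2.0 F 2.38 tcp 0.0973 7.21
press 4.0 F 3.67
press 8.0 F 4.8
press 12.0 F 4.8
press 13.0 F 5.34
hold F 6.45 [ 0.3616598  -0.28469286  5.92734182] 0.0844
released F 0.32 9.9583
```

The short shock met the fingertip at its nominal height, went down about 14–15 mm at about 6 N and released. Next the middle one.

```bash
python3 - <<'E'
from h import *
movel([*P["short"],.25],Q); hover("middle",.04)
im=read_camera("wrist"); save(im,"w3"); print(read_eef_pos(),proj("wrist",[*P["middle"],.105]),tip_of("wrist","middle_top"),read_time_s())
a=cv2.imread("pics/s2.png")[200:280,130:230]; w=im[:,:,::-1]
cv2.imwrite("pics/v3.png",np.hstack([cv2.resize(a,(288,384)),w]))
E
```

```text
[0.5348708  0.03222521 0.16516059] [256.25771618 223.66805362] [{'at': [258.4, 221.0], 'confidence': 0.59}] 12.9583
```

View pics/v3.png

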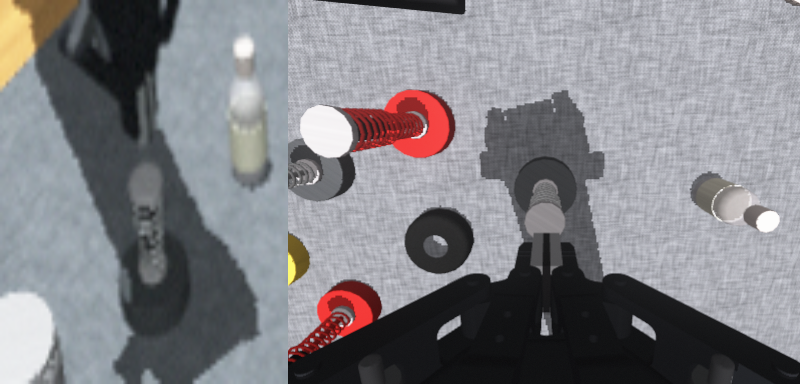

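Left crop: the short shock is fully up and upright. Right: the middle cap is at (257,220) against a predicted (256,224), and nothing stands close to the gripper. Pressing the middle one, then hovering over the tall.

```bash
python3 - <<'E'
from h import *
press("middle",start=.010)
movel([*P["middle"],.25],Q); save(read_camera("scene"),"s4"); hover("tall",.04)
im=read_camera("wrist"); save(im,"w4"); print(read_eef_pos(),proj("wrist",[*P["tall"],.13]),tip_of("wrist","tall_top"),read_time_s())
a=cv2.imread("pics/s4.png")[145:225,205:305]
cv2.imwrite("pics/v4.png",np.hstack([cv2.resize(a,(288,384)),im[:,:,::-1]]))
E
```

```text
base 0.49 13.6333
z-nominal 8.0 F -0.99 tcp 0.1321 13.88
z-nominal 6.0 F 0.29 tcp 0.1299 14.13
z-nominal 4.0 F -0.47 tcp 0.1278 14.38
z-nominal 2.0 F -0.63 tcp 0.1258 14.63
z-nominal 0.0 F 0.43 tcp 0.1242 14.88
z-nominal -2.0 F 0.81 tcp 0.1222 15.13
z-nominal -4.0 F 0.79 tcp 0.1201 15.38
z-nominal -6.0 F 2.68 tcp 0.1181 15.63
press 4.0 F 2.83
press 8.0 F 4.31
press 12.0 F 5.63
hold F 5.31 [0.05002121 0.95164765 5.79243955] 0.1065
released F 0.05 18.1917
[0.55336371 0.25074517 0.19007724] [255.93041509 223.47262681] [{'at': [252.9, 222.1], 'confidence': 0.84}, {'at': [164.9, 7.0], 'confidence': 0.82}, {'at': [169.5, 341.0], 'confidence': 0.8}, {'at': [417.5, 159.9], 'confidence': 0.62}] 20.575
```

View pics/v4.png

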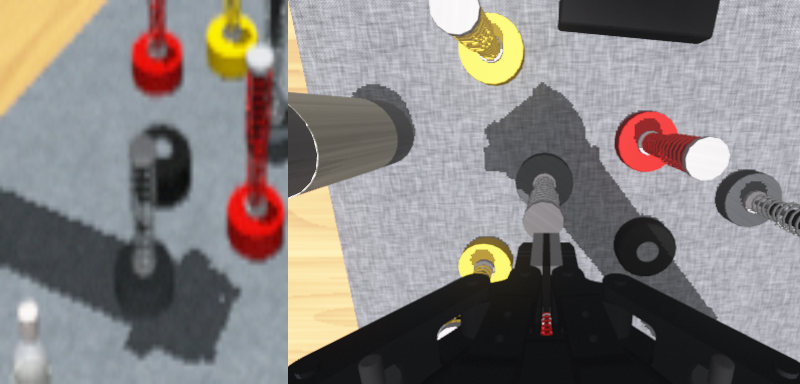

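The left crop shows the middle shock fully back up. It ended about 17 mm down because force noise delayed contact detection. On the right the tall dark one's cap is at (255,219) against a predicted (256,223), with the red and yellow ones well apart. The tip offset was confirmed on both presses, so for the tall one I'll press to a fixed height, force-guarded.

```bash
python3 - <<'E'
from h import *
fz=lambda: np.mean([read_ft_force()[2] for _ in range(8)])
x=P["tall"]; z0=H["tall"]+.019
movel([*x,z0+.006],Q,speed=.08); pause(.2); b=fz(); print("base",b)
for d in (0,-.003,-.006,-.009,-.012,-.0145):
    movel([*x,z0+d],Q,speed=.02); f=fz()-b; print(d,round(f,2),round(read_eef_pos()[2]-z0,4))
    if f>7: break
pause(.2); print("hold",fz()-b)
movel([*x,z0+.03],Q,speed=.05); pause(.2); print("rel",fz()-b)
movel([*x,.27],Q); move_ptp([.45,-.12,.35],Q); pause(.3)
print(read_time_s(),read_ft_force())
s,t=read_camera("scene"),read_camera("top"); save(s,"s5"); save(t,"t5")
s0,t0=cv2.imread("pics/scene0.png"),cv2.imread("pics/top0.png")
f=lambda im,r,c,n=28: cv2.resize(im[r-n:r+n,c-n:c+n],(200,200),interpolation=cv2.INTER_CUBIC)
C=((246,181),(185,255),(155,302)); s=s[:,:,::-1]; t=t[:,:,::-1]
D=((208,338),(206,230),(198,148))
cv2.imwrite("pics/v5.png",np.vstack([np.hstack([f(s0,*c) for c in C]),np.hstack([f(s,*c) for c in C]),np.hstack([f(t,*c) for c in D])]))
E
```

```text
base 0.5814165201499875
0 1.0 0.0002
-0.003 1.9 -0.0029
-0.006 1.68 -0.0059
-0.009 3.97 -0.009
-0.012 4.62 -0.0119
-0.0145 4.63 -0.0142
hold 4.609585496347599
rel 0.4457487332676846
27.2333 [ 0.46261012 -0.00927476 -0.57773945]
```

View pics/v5.png

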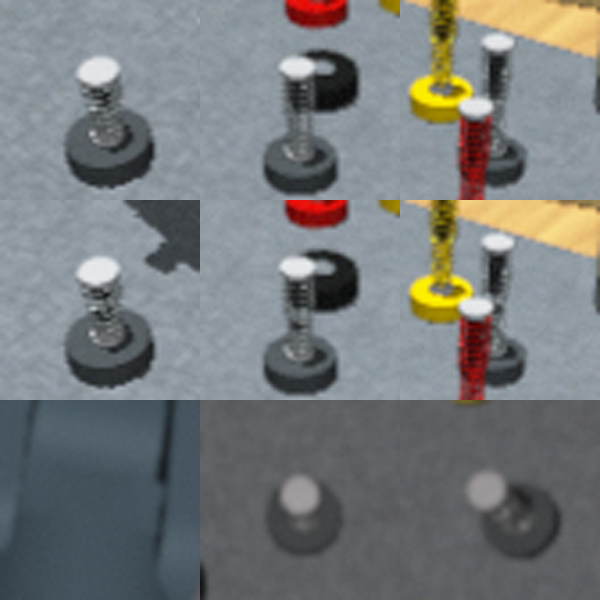

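Before and after crops match: all three shocks are fully up, upright and in place, and the arm is clear of everything. The last press ended 14 mm down at about 4.6 N, well past 8 mm. Handing in.

```bash
python3 -c "
from bench import *
print(sign_off(), read_time_s())"
```

```text
the job is handed in; nothing more can be done
the job is handed in; nothing more can be done
```

I pressed the three dark-stand shocks in order (short, middle, tall) with closed fingertips, released each one, and handed the job in at about 27 s. The red and yellow look-alikes were left alone.

| Shock | Depth (from fingertip position) | Held force |
|---|---|---|
| Short | about 15 mm | about 6 N |
| Middle | about 17 mm | about 5.5 N |
| Tall | about 14 mm | about 4.6 N |

- **Last checks:** The contact force fell back to about zero after each release. The scene camera's before and after crops show all three shocks fully up, upright and unshifted. The arm was clear of everything at hand-in.
- **Middle press deeper than planned:** Force noise of about 0.5–1 N delayed contact detection, so it went roughly 3 mm past half travel, still well short of the bottom.
- **Tall press force low:** It read about 0.9 N below what its depth predicts, which is within the sensor noise.
- **Not checked:** I did not read the travel rings in the images, and the arm hid the short shock in the final top view.

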